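Sort the model studio's odds and ends into the bench trays

ROBOT

A 6-joint arm with a two-finger parallel gripper is mounted at the origin on a cart in front of the work surface, level with it; the furniture and walls round the work are solid. World frame = base frame: x ahead of the robot, y to its left, z up, the work surface at z = 0. Lengths are in m, angles in degrees, forces in N, time in s.
With the tool pointing down it reaches from about 0.35 to 0.875 m from the base axis. Payload 4.2 kg.
Tool frame: the origin (TCP) lies on the centre line of the jaws, within the pads' length; the fingertips stand 19 mm ahead of it and the grasp point (between the pads) is the TCP; z points along the fingers, y is the line along which they close (so a half turn about z gives the same grasp; the last joint's range is limited). The gripper opens to 87 mm and grips with 3 to 60 N. Pads are 19 mm wide; open, the fingers measure 117 mm over their backs; the gripper's body (75 mm by 190 mm) begins 51 mm behind the grasp point.
Start: joints at [-49.011, 22.042, 0.453, 0, -68.411, -14.817], TCP at [0.276, -0.561, 0.242] pointing down, gripper open.
Joint ranges: [-179.83, 179.83], [-69.29, 118.12], [-61.27, 80.66], [-181.25, 117.63], [-171.15, -9.14], [-177.46, 177.46]. Speed limits (degrees/s): [159.86, 159.86, 180, 180, 180, 180].

INTERFACE

Orientations are given as a 3x3 rotation matrix whose columns are the frame's x, y, z axes.
In Python, from station import sense, capture, finish_job, search_frame, masks_of gives the robot as it stands.
- The arm moves only by the tool drive_tool, never from a script. Its argument "rows" is a list of rows, each a list of 7 numbers: the opening in per cent of the stroke, from 0 (shut) to 100 (fully open), then the shift along the world's x, y, z in mm, then the turn, a rotation vector about the world's x, y, z in rad. In form: [[fingers, dx, dy, dz, wx, wy, wz], ...]. A call has 1 to 5 rows; each row shifts and turns the commanded pose from where the row before left it; what a row does not reach is not made up. A row lasts 1/12 s, in which the tool goes at most 41.7 mm and 7.16 degrees, less where a joint would pass 70% of its speed; a pose out of reach is approached as far as the arm can. A call is refused whole if a number of a shift passes 41.7 or a number of a turn 0.125, either way. A call with a gripper value outside its range is refused whole. The fingers move at their own pace and stop on an object; the grip force is fixed at half the most. Time passes only in rows, so rows that do not move let the fingers close. It gives the time, the measured TCP pose, the force, the opening and the grip force at its end, in the units of the state.
- sense(): the state, without advancing time (a new reading comes with each control period).
- capture(name): name is "scene" or "top" or "wrist"; returns a dict with "frame" (420x560x3 uint8, red, green, blue), "z_map" (420x560 float32, m along the optical axis (not along the pixel's ray), 0 where there is no reading), "fx", "fy", "cx", "cy" (pixels), "R" (3x3) and "t" (3): a world point X has camera coordinates R X + t; the wrist camera has in their place "T_tool_cam" (4x4, takes a point from camera to tool coordinates, whose origin is the TCP and whose axes are the flange's). Camera axes: x right, y down, z forward; pixel columns grow to the right and rows downward; lengths in m; the calibration is good to about 2 mm. The wrist camera is an equidistant fisheye: a pixel r from the principal point sees the ray r / f radians off the axis. A picture is of the moment at which its call begins: read the wrist's pose just before it.
- finish_job(): hands the job in; it is judged then, once.
Trained networks look in a picture, given as the dict that the camera call returned (one of the last four; its "shot" number tells which), for a name from the list of things; names that differ only in an ending like _2 or _b are one class to them, and where a whole thing is asked for, a point or a joint stands for the part that bears it (a point fixed in the world has none). Each returns a list of dicts, best first, with "p" (0 to 1); they miss things now and then, are a little off and sometimes report something else, mostly with a low value. They report only what shows in the picture. A call takes as long as a camera call. They do not tell look-alikes from the thing itself.
- search_frame(label, picture): "xy" ([column, row] in pixels, amid what is visible of it).
- masks_of(label, picture): "region" (420x560 bool, what is visible of it) and "xy" ([column, row] in pixels, amid what is visible of it).
The state is a dict: "time_s": time; "joints": joint angles; "joint_velocities": joint speeds; "effort": joint torques, N m; "tcp_pos": TCP position; "ee_rot": TCP orientation; "wrist_force": force on the tool from outside, world axes, zero at the start; "moment": the same for the moment, N m; "gripper_width": opening from 0.0 (shut) to 1.0 (fully open); "gripper_force": force on a finger pad.
Only numpy, scipy, OpenCV 4.12 (cv2) and the standard library are available. Lean on these libraries where they do the work, as an engineer would, in place of code of your own. Each camera call takes 0.05 s, during which the arm holds its last target. There are 200 camera calls.

TASK

Put the things away by kind. Lift the tall jar out of the cardboard carton and stand it and the short brown jar upright in the divided jar tray, one jar to each compartment (either way round); lay the marker pen lengthwise in the long narrow pen tray, and lay the sanding block flat in the broad undivided tray. Leave the two bottles standing in the carton, and let go of everything.

Things in the scene. Friction and masses are not known exactly. Their poses are not given: they have to be found in the camera images.
- tall_jar_mid (a point): centre, half-way up, of the tall jar: upright cylinder 44 mm in diameter, 105 mm tall, with a dark brown lid, clear body and green label; stands in one of the three carton cells, so that it rises about 50 mm over the carton's walls. z axis up along the jar.
- short_jar_mid (a point): centre, half-way up, of the short jar: upright cylinder 48 mm in diameter, 66 mm tall, brown with a black lid; stands on the bench. z axis up along the jar.
- sanding_block_mid (a point): centre of the sanding block: wooden block lying flat, 43 (x) x 71 (y) x 24 (z) mm, z up.
- marker_mid (a point): centre of the marker pen: white with black cap, lying on the bench, 135 mm long along its y axis, 17 mm wide, 16 mm high; z up at the start.
- jar_tray: jar tray: fixed plywood tray, outside 156 (x) x 86 (y) x 30 (z) mm, walls and floor 5 mm thick, with one divider across the middle as high as the walls: two equal compartments, each 70 (x) x 76 (y) mm inside, centred 38 mm to either side of the origin along x. Origin: centre of the underside, on the bench.
- pen_tray: pen tray: fixed long narrow plywood tray, undivided, outside 180 (x) x 80 (y) x 20 (z) mm, walls and floor 5 mm thick. Origin: centre of the underside.
- block_tray: block tray: fixed broad, nearly square plywood tray, undivided, outside 120 (x) x 110 (y) x 22 (z) mm, walls and floor 5 mm thick. Origin: centre of the underside. (A spot lamp hangs over the right rear of the bench, about x = 0.55 to 0.75 m, y = -0.05 to -0.30 m and from 0.33 m up: pass in front of it, close to the robot's base, when crossing to the right side.)
- carton: open cardboard carton, fixed to the bench, outside 226 (x) x 78 (y) x 58 (z) mm, walls and floor 4 mm thick, two dividers as high as the walls: three cells in a row, each about 70 x 70 mm, centred at x = -74, 0 and +74 mm of the origin. Each cell holds one thing. Origin: centre of the underside.
- dropper_bottle: amber dropper bottle with black rubber top, 33 mm in diameter, 96 mm tall, standing in a carton cell; stays there. Origin: centre of its underside.
- squeeze_bottle: blue squeeze bottle with black cap and white nozzle, 37 mm in diameter, 109 mm tall, standing in a carton cell; stays there. Origin: centre of its underside.
Mind the look-alikes: they are no part of the job. Of the things that look like the part that bears marker_mid, take the one that is farthest to the robot's right at the start.

How it is judged:
By the outcome, as a careful person would: the job done as asked, in the order asked, and still so for the second after the job is handed in, with the robot touching nothing.
It also fails if it takes over 115 s, if anything falls off the work surface, if the arm or the gripper's body presses on something with over 40 N, if the wrist force passes 120 N, or if a joint passes its speed limit or range.

## Working session

There is one attempt and no reset: what is moved stays moved. The work goes in short steps, Python scripts to look and compute and a tool call to move; the robot and the scene stay as the last step left them, time stands still between calls to the robot, and variables do not carry over. Pictures are saved under pics/ and viewed, at most 14 in all, crops included, and the job is handed in when it is done.

Besides the shell and the picture viewer there is one more tool, called as name(argument=value, ...), one argument or row to a line, values as JSON. drive_tool: Moves the arm, as the interface text tells. Its arguments: {"type":"object","properties":{"rows":{"type":"array"}},"required":["rows"]}

```bash
ls; mkdir -p pics
cat > h.py <<'E'
import numpy as np, cv2
from station import *
def pts(c, m=None):
    z=c["z_map"]; v,u=np.nonzero((z>0)&(m if m is not None else True))
    d=z[v,u]; P=np.c_[(u-c["cx"])/c["fx"]*d,(v-c["cy"])/c["fy"]*d,d]
    return (P-c["t"])@c["R"], u, v
def save(c,n,k=1): cv2.imwrite(f"pics/{n}.png",cv2.resize(c["frame"][:,:,::-1],None,fx=k,fy=k))
E
python3 - <<'E'
from h import *
np.set_printoptions(precision=3,suppress=True)
for n in ["scene","top"]:
    c=capture(n); save(c,n+"0",1.4)
    for l in ["tall_jar_mid","short_jar_mid","sanding_block_mid","marker_mid","jar_tray","pen_tray","block_tray","carton","dropper_bottle","squeeze_bottle"]:
        for r in masks_of(l,c)[:4]:
            P,u,v=pts(c,r["region"])
            if len(P)<5: continue
            lo,hi=np.percentile(P,[3,97],0)
            top=P[P[:,2]>hi[2]-.006]
            q=cv2.minAreaRect((top[:,:2]*1000).astype(np.float32))
            print(n,l,round(r["p"],2),np.round(r["xy"]),"lo",lo,"hi",hi,"rect",np.round(q[0]),np.round(q[1]),round(q[2]),len(P))
E
```

```text
pics
scene tall_jar_mid 0.97 [181. 223.] lo [0.525 0.369 0.04 ] hi [0.557 0.405 0.11 ] rect [544. 385.] [38. 39.] 72 518
scene short_jar_mid 0.63 [338. 191.] lo [ 0.399 -0.067  0.006] hi [ 0.437 -0.029  0.067] rect [421. -50.] [42. 44.] 73 395
scene sanding_block_mid 0.81 [257. 241.] lo [0.397 0.205 0.001] hi [0.451 0.277 0.027] rect [426. 240.] [43. 70.] 24 473
scene sanding_block_mid 0.71 [216. 261.] lo [0.38  0.379 0.035] hi [0.403 0.405 0.095] rect [394. 390.] [7. 9.] 17 260
scene marker_mid 0.92 [173. 330.] lo [0.318 0.501 0.004] hi [0.335 0.625 0.019] rect [327. 563.] [ 16. 135.] 5 453
scene marker_mid 0.49 [293. 223.] lo [0.403 0.046 0.   ] hi [0.437 0.16  0.017] rect [423. 100.] [ 16. 130.] 17 184
scene jar_tray 0.59 [287. 180.] lo [ 0.503 -0.044  0.   ] hi [0.658 0.043 0.03 ] rect [581.  -2.] [ 90. 161.] 89 1297
scene pen_tray 0.61 [237. 213.] lo [0.478 0.152 0.001] hi [0.656 0.246 0.02 ] rect [569. 199.] [186.  88.] 9 1461
scene block_tray 0.59 [388. 174.] lo [ 0.345 -0.318  0.001] hi [ 0.463 -0.206  0.022] rect [ 405. -262.] [124. 116.] 2 943
scene carton 0.96 [203. 262.] 
[... 1132 characters left out ...]
1132
top pen_tray 0.83 [266. 181.] lo [ 0.484  0.161 -0.003] hi [0.654 0.244 0.024] rect [569. 201.] [180.  80.] 9 1114
top block_tray 0.72 [394. 227.] lo [ 0.35  -0.312 -0.003] hi [ 0.463 -0.206  0.026] rect [ 406. -259.] [119. 111.] 4 1050
top block_tray 0.52 [214. 210.] lo [ 0.364  0.351 -0.002] hi [0.584 0.43  0.064] rect [474. 391.] [ 78. 227.] 89 1209
top carton 0.57 [214. 212.] lo [ 0.364  0.351 -0.002] hi [0.584 0.43  0.063] rect [474. 391.] [ 78. 227.] 89 1184
top dropper_bottle 0.39 [214. 232.] lo [0.382 0.375 0.02 ] hi [0.407 0.4   0.103] rect [395. 391.] [7. 4.] 6 75
top squeeze_bottle 0.41 [218. 210.] lo [0.456 0.369 0.001] hi [0.489 0.403 0.098] rect [475. 388.] [14. 14.] 3 126
```

View pics/scene0.png

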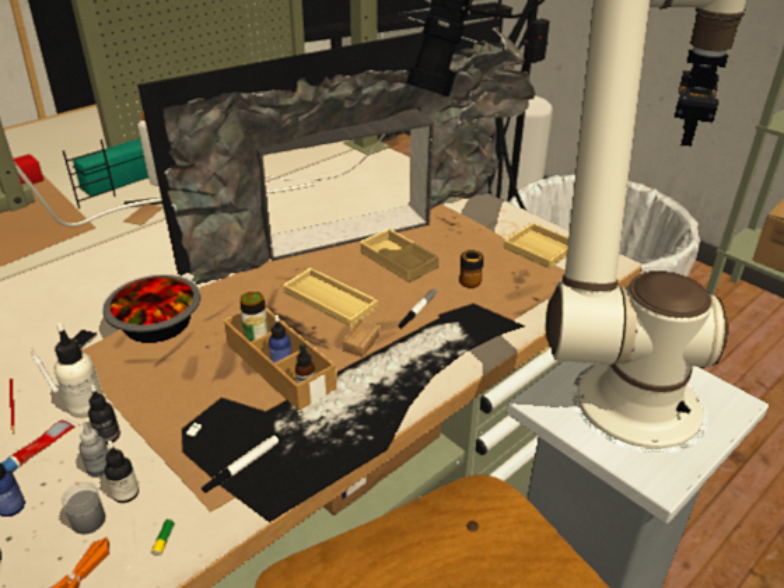

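Run:
```python
from h import *
c=capture("scene"); cv2.imwrite("pics/crop1.png",cv2.resize(c["frame"][150:350,130:400,::-1],None,fx=2.9,fy=2.9,interpolation=cv2.INTER_CUBIC))
s=sense(); print(s["ee_rot"],s["gripper_width"])
# scan marker-like other points
c=capture("top");save(c,"top1",1.4)
```

```text
[[-8.97469998e-01 -4.41075506e-01 -1.58131071e-06]
 [-4.41075506e-01  8.97469998e-01  2.32894315e-06]
 [ 3.91939145e-07  2.78763403e-06 -1.00000000e+00]] 0.9963381527510201
```

View pics/crop1.png

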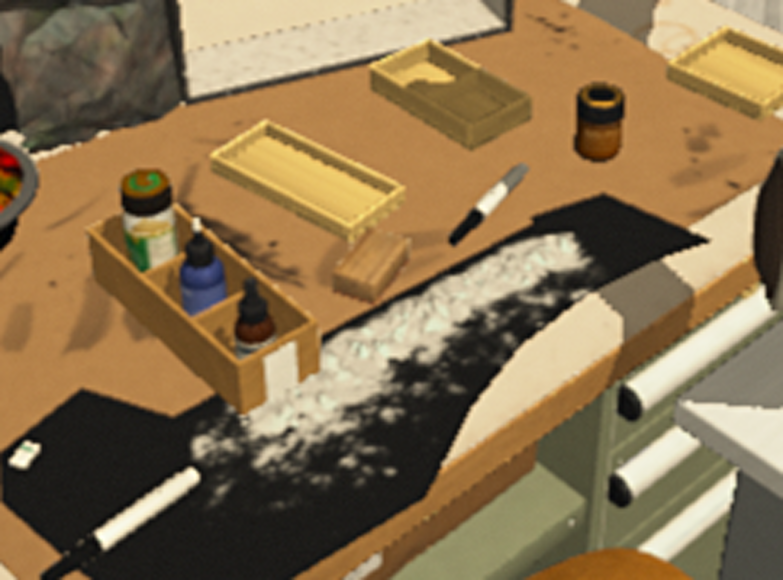

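View pics/top0.png

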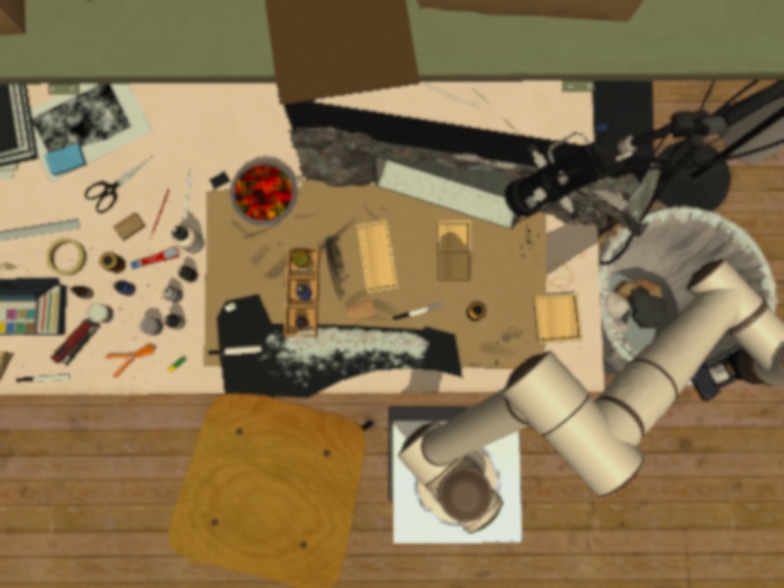

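The candidates for the marker in the scene picture are (173,330), at y≈0.56, and (293,223), at y≈0.10. A third pen lies at the far left of the top view. The robot's right is −y, so (293,223) is the one meant. The enlarged crop shows it as a white pen with a black cap, in front of the trays. Next I move towards the tall jar, which is in the carton's far cell at about (181,223).

drive_tool(
  rows=[
    [100,11,38.5,0,0,0,-0.018],
    [100,11,38.5,0,0,0,-0.018],
    [100,11,38.5,0,0,0,-0.018],
    [100,11,38.5,0,0,0,-0.018],
    [100,11,38.5,0,0,0,-0.018],
  ],
)

```text
time_s: 1.62
tcp_pos: [0.3308, -0.3668, 0.2416]
ee_rot: [[-0.934, -0.357, 0.0], [-0.357, 0.934, -0.0], [-0.0, -0.0, -1.0]]
wrist_force: [2.2, 0.1, 0.4]
gripper_width: 0.997
gripper_force: 0.0
```

drive_tool(
  rows=[
    [100,11,38.5,0,0,0,-0.018],
    [100,11,38.5,0,0,0,-0.018],
    [100,11,38.5,0,0,0,-0.018],
    [100,11,38.5,0,0,0,-0.018],
    [100,11,38.5,0,0,0,-0.018],
  ],
)

```text
time_s: 2.03
tcp_pos: [0.3858, -0.1741, 0.242]
ee_rot: [[-0.962, -0.272, 0.001], [-0.272, 0.962, -0.0], [-0.001, -0.0, -1.0]]
wrist_force: [1.3, 0.5, 0.7]
gripper_width: 0.999
gripper_force: 0.0
```

drive_tool(
  rows=[
    [100,11,38.5,0,0,0,-0.018],
    [100,11,38.5,0,0,0,-0.018],
    [100,11,38.5,0,0,0,-0.018],
    [100,10.5,37.5,0,0,0,-0.018],
    [100,10.5,37.5,0,0,0,-0.018],
  ],
)

```text
time_s: 2.45
tcp_pos: [0.4398, 0.0167, 0.2421]
ee_rot: [[-0.983, -0.186, 0.001], [-0.186, 0.983, 0.0], [-0.001, 0.0, -1.0]]
wrist_force: [0.8, -0.2, -0.9]
gripper_width: 1.002
gripper_force: 0.0
```

drive_tool(
  rows=[
    [100,10.5,37.5,0,0,0,-0.018],
    [100,10.5,37.5,0,0,0,-0.018],
    [100,10.5,37.5,0,0,0,-0.018],
    [100,10.5,37.5,0,0,0,-0.018],
    [100,10.5,37.5,0,0,0,-0.018],
  ],
)

```text
time_s: 2.87
tcp_pos: [0.4923, 0.2042, 0.2419]
ee_rot: [[-0.995, -0.096, 0.001], [-0.096, 0.995, 0.0], [-0.001, 0.0, -1.0]]
wrist_force: [1.1, -0.1, 0.4]
gripper_width: 0.999
gripper_force: 0.0
```

drive_tool(
  rows=[
    [100,10,37,0,0,0,-0.018],
    [100,10,37,0,0,0,-0.018],
    [100,10,37,0,0,0,-0.018],
    [100,10,37,0,0,0,-0.018],
    [100,0,0,0,0,0,0],
  ],
)

```text
time_s: 3.28
tcp_pos: [0.5334, 0.3559, 0.2398]
ee_rot: [[-1.0, -0.028, 0.001], [-0.028, 1.0, 0.001], [-0.001, 0.001, -1.0]]
wrist_force: [1.4, 0.0, -0.4]
gripper_width: 1.001
gripper_force: 0.0
```

```bash
cat >> h.py <<'E'
def wpts(c,s,m):
    z=c["z_map"]; v,u=np.nonzero((z>0)&m); d=z[v,u]
    x=u-c["cx"];y=v-c["cy"];th=np.hypot(x/c["fx"],y/c["fy"])
    k=np.tan(th)/np.maximum(th,1e-9)
    P=np.c_[x/c["fx"]*k*d,y/c["fy"]*k*d,d]; T=np.array(c["T_tool_cam"])
    return (P@T[:3,:3].T+T[:3,3])@np.array(s["ee_rot"]).T+s["tcp_pos"]
def look(labels,name=None):
    np.set_printoptions(precision=4,suppress=True)
    s=sense(); c=capture("wrist"); print("tcp",np.array(s["tcp_pos"]))
    if name: save(c,name,1.4)
    for l in labels:
        for r in masks_of(l,c)[:2]:
            P=wpts(c,s,r["region"])
            if len(P)<5: continue
            hi=np.percentile(P[:,2],97); t=P[P[:,2]>hi-.006]
            q=cv2.minAreaRect((t[:,:2]*1000).astype(np.float32))
            print(l,round(r["p"],2),np.round(r["xy"]),"ztop",round(hi,4),"rect",np.round(q[0]),np.round(q[1]),round(q[2],1),"range",np.ptp(t[:,:2],axis=0),len(P))
E
python3 -c "
from h import *
look(['tall_jar_mid','squeeze_bottle','carton'],'w1')"
```

```text
tcp [0.5334 0.3559 0.2398]
tall_jar_mid 0.81 [297. 211.] ztop 0.1113 rect [549. 385.] [42. 43.] 6.6 range [0.0422 0.0431] 2653
squeeze_bottle 0.62 [302. 137.] ztop 0.1091 rect [474. 386.] [5. 7.] 37.0 range [0.006  0.0066] 1142
carton 0.68 [310. 114.] ztop 0.0595 rect [475. 390.] [ 79. 227.] 88.5 range [0.228  0.0839] 12085
```

View pics/w1.png

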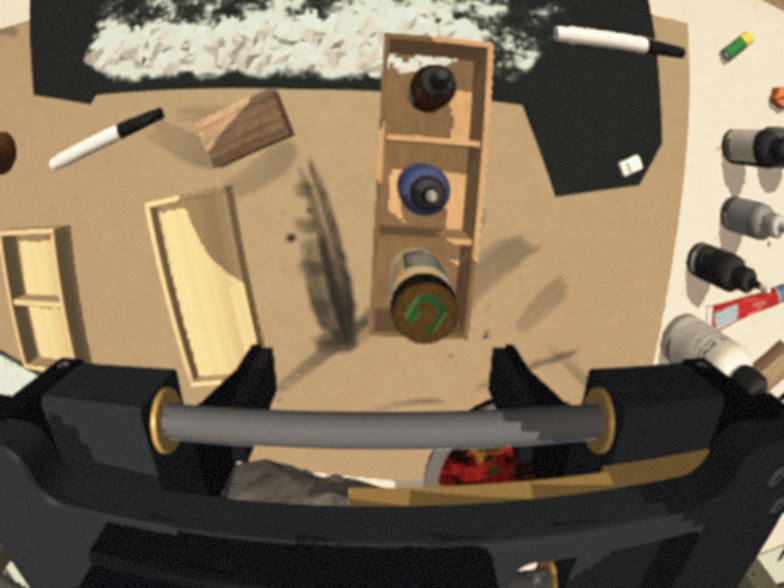

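drive_tool(
  rows=[
    [100,7,16,-20,0,0,-0.012],
    [100,7,16,-28,0,0,-0.012],
    [100,0,0,-35,0,0,0],
    [100,0,0,-25,0,0,0],
    [100,0,0,0,0,0,0],
  ],
)

```text
time_s: 3.9
tcp_pos: [0.5432, 0.3783, 0.1277]
ee_rot: [[-1.0, 0.001, -0.009], [0.002, 1.0, -0.008], [0.009, -0.008, -1.0]]
wrist_force: [-1.4, -0.4, -1.4]
gripper_width: 0.999
gripper_force: 0.0
```

drive_tool(
  rows=[
    [100,2,4,-18,0,0,0],
    [100,0,2,-16,0,0,0],
    [100,0,0,0,0,0,0],
    [100,0,0,0,0,0,0],
  ],
)

```text
time_s: 4.23
tcp_pos: [0.5487, 0.3875, 0.1011]
ee_rot: [[-1.0, -0.0, 0.001], [-0.0, 1.0, 0.0], [-0.001, 0.0, -1.0]]
wrist_force: [-0.1, 0.1, 0.0]
gripper_width: 1.002
gripper_force: 0.0
```

drive_tool(
  rows=[
    [100,-1,-1,-11,0,0,0],
    [100,0,0,0,0,0,0],
    [20,0,0,0,0,0,0],
    [20,0,0,0,0,0,0],
    [20,0,0,0,0,0,0],
  ],
)

```text
time_s: 4.65
tcp_pos: [0.5475, 0.3873, 0.0893]
ee_rot: [[-1.0, -0.001, 0.001], [-0.001, 1.0, 0.001], [-0.001, 0.001, -1.0]]
wrist_force: [-0.1, -1.0, 0.6]
gripper_width: 0.853
gripper_force: 0.0
```

drive_tool(
  rows=[
    [20,0,0,0,0,0,0],
    [20,0,0,0,0,0,0],
    [20,0,0,0,0,0,0],
    [20,0,0,0,0,0,0],
    [20,0,0,0,0,0,0],
  ],
)

```text
time_s: 5.07
tcp_pos: [0.5471, 0.387, 0.0885]
ee_rot: [[-1.0, -0.001, -0.0], [-0.001, 1.0, -0.0], [0.0, -0.0, -1.0]]
wrist_force: [-0.4, 0.5, 0.8]
gripper_width: 0.496
gripper_force: 30.0
```

drive_tool(
  rows=[
    [20,0,0,15,0,0,0],
    [20,0,0,25,0,0,0],
    [20,0,0,30,0,0,0],
    [20,0,0,30,0,0,0],
    [20,0,-10,10,0,0,0],
  ],
)

```text
time_s: 5.48
tcp_pos: [0.549, 0.3795, 0.2035]
ee_rot: [[-1.0, -0.003, 0.007], [-0.003, 1.0, 0.006], [-0.007, 0.006, -1.0]]
wrist_force: [0.2, 1.1, -0.0]
gripper_width: 0.496
gripper_force: 30.0
```

drive_tool(
  rows=[
    [20,5,-25,0,0,0,0],
    [20,7,-34,0,0,0,0],
    [20,7,-34,0,0,0,0],
    [20,7,-34,0,0,0,0],
    [20,7,-34,0,0,0,0],
  ],
)

```text
time_s: 5.9
tcp_pos: [0.5795, 0.2141, 0.1976]
ee_rot: [[-1.0, -0.001, -0.002], [-0.001, 1.0, -0.001], [0.002, -0.001, -1.0]]
wrist_force: [-0.3, 0.1, -1.2]
gripper_width: 0.492
gripper_force: 30.0
```

drive_tool(
  rows=[
    [20,7,-34,0,0,0,0],
    [20,7,-34,0,0,0,0],
    [20,7,-34,0,0,0,0],
    [20,7,-34,0,0,0,0],
    [20,5,-30,0,0,0,0],
  ],
)

```text
time_s: 6.32
tcp_pos: [0.6126, 0.0476, 0.1976]
ee_rot: [[-1.0, 0.0, -0.002], [0.0, 1.0, -0.0], [0.002, -0.0, -1.0]]
wrist_force: [0.2, 0.1, -2.5]
gripper_width: 0.497
gripper_force: 30.0
```

drive_tool(
  rows=[
    [20,3,-25,0,0,0,0],
    [20,2,-12,0,0,0,0],
    [20,0,0,0,0,0,0],
    [20,0,0,0,0,0,0],
  ],
)

```text
time_s: 6.65
tcp_pos: [0.6177, 0.0125, 0.1978]
ee_rot: [[-1.0, 0.001, -0.001], [0.001, 1.0, 0.0], [0.001, 0.0, -1.0]]
wrist_force: [0.0, 0.3, -0.7]
gripper_width: 0.497
gripper_force: 30.0
```

```bash
python3 -c "
from h import *
look(['tall_jar_mid','jar_tray','pen_tray','short_jar_mid','marker_mid','sanding_block_mid'],'w2')"
```

```text
tcp [0.6177 0.0125 0.1978]
tall_jar_mid 0.92 [270. 262.] ztop 0.2202 rect [613.  14.] [58. 40.] 3.6 range [0.0581 0.0399] 7764
jar_tray 0.69 [254. 146.] ztop 0.0312 rect [583.   0.] [ 86. 157.] 89.4 range [0.1561 0.087 ] 11846
pen_tray 0.82 [437. 144.] ztop 0.0213 rect [570. 200.] [180.  82.] 8.5 range [0.1881 0.1044] 10611
short_jar_mid 0.93 [208.  13.] ztop 0.068 rect [440. -52.] [43. 15.] 85.8 range [0.0168 0.0433] 1369
marker_mid 0.85 [351.  13.] ztop 0.0174 rect [427.  97.] [ 15. 134.] 15.5 range [0.0457 0.1306] 1573
marker_mid 0.38 [469.  32.] ztop 0.0266 rect [428. 241.] [42. 71.] 22.1 range [0.0621 0.0763] 2037
sanding_block_mid 0.6 [474.  34.] ztop 0.0266 rect [428. 241.] [42. 71.] 22.3 range [0.0621 0.0763] 2022
```

View pics/w2.png

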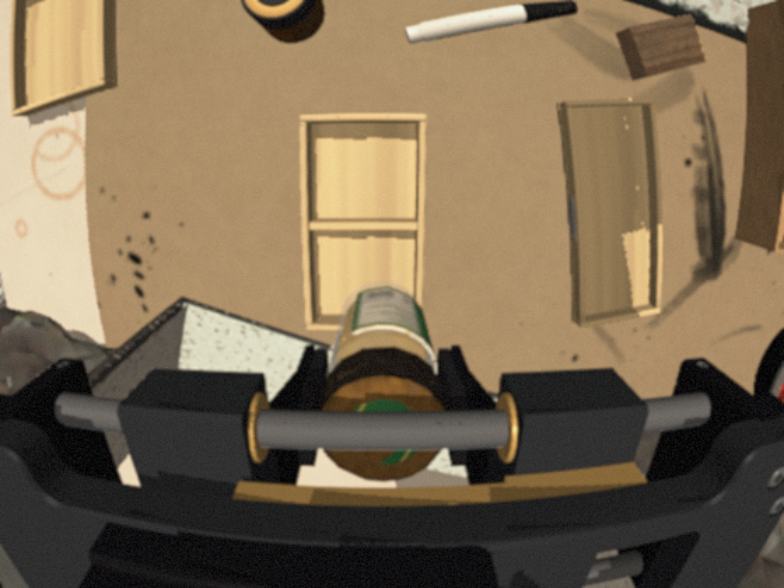

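The jar is held upright over the far compartment, which is about (260,195) in the unscaled wrist picture. Now I lower it.

drive_tool(
  rows=[
    [20,1,-6,-15,0,0,0],
    [20,1,-6,-25,0,0,0],
    [20,0,0,-30,0,0,0],
    [20,0,0,-20,0,0,0],
    [20,0,0,-8,0,0,0],
  ],
)

```text
time_s: 7.42
tcp_pos: [0.618, 0.0012, 0.097]
ee_rot: [[-1.0, -0.001, -0.006], [-0.001, 1.0, -0.001], [0.006, -0.001, -1.0]]
wrist_force: [-0.5, 0.1, -1.3]
gripper_width: 0.497
gripper_force: 30.0
```

drive_tool(
  rows=[
    [20,0,0,0,0,0,0],
    [20,0,0,0,0,0,0],
  ],
)

```text
time_s: 7.58
tcp_pos: [0.6209, 0.0014, 0.1012]
ee_rot: [[-1.0, -0.002, 0.001], [-0.002, 1.0, -0.0], [-0.001, -0.0, -1.0]]
wrist_force: [0.1, 0.5, -0.4]
gripper_width: 0.492
gripper_force: 30.0
```

drive_tool(
  rows=[
    [20,0,0,-7,0,0,0],
    [20,0,0,-4,0,0,0],
    [20,0,0,-1,0,0,0],
    [20,0,0,0,0,0,0],
  ],
)

```text
time_s: 7.92
tcp_pos: [0.6207, 0.0013, 0.0895]
ee_rot: [[-1.0, -0.001, 0.002], [-0.001, 1.0, 0.0], [-0.002, 0.0, -1.0]]
wrist_force: [-0.3, 1.0, 1.2]
gripper_width: 0.497
gripper_force: 30.0
```

drive_tool(
  rows=[
    [70,0,0,0,0,0,0],
    [90,0,0,0,0,0,0],
    [100,0,0,0,0,0,0],
    [100,0,0,0,0,0,0],
    [100,0,0,15,0,0,0],
  ],
)

```text
time_s: 8.33
tcp_pos: [0.618, 0.0008, 0.1007]
ee_rot: [[-1.0, 0.0, -0.007], [0.0, 1.0, -0.001], [0.007, -0.001, -1.0]]
wrist_force: [0.5, -0.2, -0.9]
gripper_width: 0.784
gripper_force: 0.0
```

drive_tool(
  rows=[
    [100,0,0,25,0,0,0],
    [100,0,0,30,0,0,0],
    [100,-10,-3,15,0,0,0],
    [100,-30,-8,0,0,0,0],
    [100,-38,-10,0,0,0,0],
  ],
)

```text
time_s: 8.75
tcp_pos: [0.5436, -0.0195, 0.1745]
ee_rot: [[-1.0, -0.001, 0.004], [-0.001, 1.0, 0.001], [-0.004, 0.001, -1.0]]
wrist_force: [-0.6, 0.1, -0.1]
gripper_width: 0.993
gripper_force: 0.0
```

drive_tool(
  rows=[
    [100,-38,-10,0,0,0,0],
    [100,-38,-10,0,0,0,0],
    [100,-30,-8,0,0,0,0],
    [100,-14,-3,0,0,0,0],
    [100,0,0,0,0,0,0],
  ],
)

```text
time_s: 9.17
tcp_pos: [0.4186, -0.0518, 0.1737]
ee_rot: [[-1.0, 0.0, -0.001], [0.0, 1.0, 0.0], [0.001, 0.0, -1.0]]
wrist_force: [0.8, 0.2, 0.6]
gripper_width: 0.999
gripper_force: 0.0
```

```bash
python3 -c "
from h import *
look(['short_jar_mid','tall_jar_mid'])
c=capture('scene'); cv2.imwrite('pics/s2.png',cv2.resize(c['frame'][130:300,150:420,::-1],None,fx=2.9,fy=2.9))"
```

```text
tcp [ 0.4186 -0.0518  0.1737]
short_jar_mid 0.97 [273. 212.] ztop 0.068 rect [423. -51.] [46. 46.] 71.1 range [0.0466 0.0457] 3012
short_jar_mid 0.74 [314. 320.] ztop 0.0312 rect [490.   1.] [ 86. 211.] 89.9 range [0.2114 0.0856] 3539
tall_jar_mid 0.73 [314. 342.] ztop 0.0222 rect [502. -23.] [216.  24.] 13.2 range [0.211  0.0492] 157
```

View pics/s2.png

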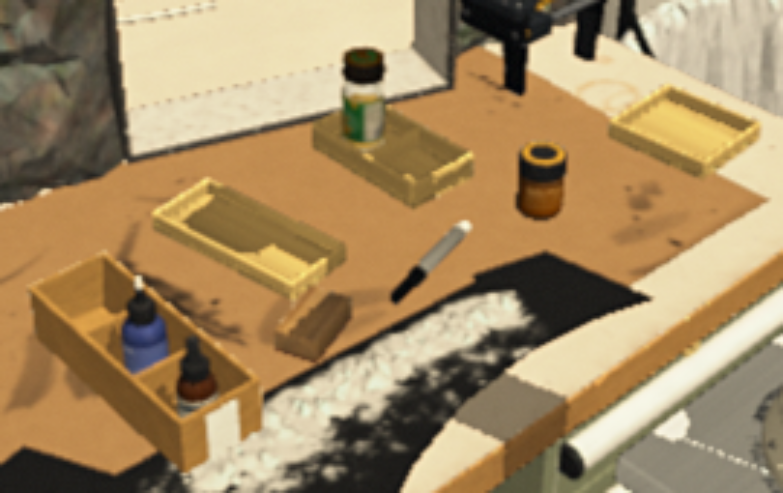

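The tall jar stands upright in the tray's far compartment, at (363,110) in the crop. Next is the short jar.

drive_tool(
  rows=[
    [100,3,0,-20,0,0,0],
    [100,1,0,-35,0,0,0],
    [100,0,0,-35,0,0,0],
    [100,0,0,-24,0,0,0],
    [100,0,0,-8,0,0,0],
  ],
)

```text
time_s: 9.78
tcp_pos: [0.4249, -0.0511, 0.048]
ee_rot: [[-1.0, -0.0, -0.007], [-0.0, 1.0, -0.002], [0.007, -0.002, -1.0]]
wrist_force: [0.5, 0.1, 0.8]
gripper_width: 1.0
gripper_force: 0.0
```

drive_tool(
  rows=[
    [100,0,0,0,0,0,0],
    [100,0,0,0,0,0,0],
  ],
)

```text
time_s: 9.95
tcp_pos: [0.4274, -0.0507, 0.0517]
ee_rot: [[-1.0, -0.001, 0.0], [-0.001, 1.0, -0.0], [-0.0, -0.0, -1.0]]
wrist_force: [-0.0, 0.6, -0.1]
gripper_width: 1.0
gripper_force: 0.0
```

drive_tool(
  rows=[
    [100,-4,0,-1,0,0,0],
    [20,0,0,0,0,0,0],
    [20,0,0,0,0,0,0],
    [20,0,0,0,0,0,0],
    [20,0,0,0,0,0,0],
  ],
)

```text
time_s: 10.37
tcp_pos: [0.4226, -0.0508, 0.0513]
ee_rot: [[-1.0, -0.001, 0.002], [-0.001, 1.0, 0.0], [-0.002, 0.0, -1.0]]
wrist_force: [-0.6, -0.4, 0.1]
gripper_width: 0.781
gripper_force: 0.0
```

drive_tool(
  rows=[
    [20,0,0,0,0,0,0],
    [20,0,0,0,0,0,0],
    [20,0,0,0,0,0,0],
    [20,0,0,0,0,0,0],
  ],
)

```text
time_s: 10.7
tcp_pos: [0.4222, -0.0509, 0.0507]
ee_rot: [[-1.0, -0.001, 0.0], [-0.001, 1.0, -0.0], [-0.0, -0.0, -1.0]]
wrist_force: [-0.4, 0.5, 1.7]
gripper_width: 0.535
gripper_force: 30.0
```

drive_tool(
  rows=[
    [20,0,0,15,0,0,0],
    [20,0,0,25,0,0,0],
    [20,10,4,20,0,0,0],
    [20,24,10,0,0,0,0],
    [20,30,13,0,0,0,0],
  ],
)

```text
time_s: 11.12
tcp_pos: [0.4859, -0.024, 0.1119]
ee_rot: [[-1.0, 0.0, 0.001], [0.0, 1.0, 0.001], [-0.001, 0.001, -1.0]]
wrist_force: [-0.4, -0.4, -0.6]
gripper_width: 0.53
gripper_force: 30.0
```

drive_tool(
  rows=[
    [20,30,13,0,0,0,0],
    [20,20,8,0,0,0,0],
    [20,7,3,0,0,0,0],
    [20,0,0,0,0,0,0],
    [20,0,0,0,0,0,0],
  ],
)

```text
time_s: 11.53
tcp_pos: [0.5418, -0.0002, 0.1096]
ee_rot: [[-1.0, -0.0, -0.003], [-0.0, 1.0, -0.0], [0.003, -0.0, -1.0]]
wrist_force: [0.4, -0.0, -1.2]
gripper_width: 0.536
gripper_force: 30.0
```

drive_tool(
  rows=[
    [20,0,0,-15,0,0,0],
    [20,0,0,-20,0,0,0],
    [20,0,0,-10,0,0,0],
    [20,0,0,0,0,0,0],
    [20,0,0,0,0,0,0],
  ],
)

```text
time_s: 11.95
tcp_pos: [0.5422, -0.0004, 0.0654]
ee_rot: [[-1.0, -0.001, -0.002], [-0.001, 1.0, -0.001], [0.002, -0.001, -1.0]]
wrist_force: [-0.0, 0.0, -1.2]
gripper_width: 0.533
gripper_force: 30.0
```

drive_tool(
  rows=[
    [20,0,0,-6,0,0,0],
    [20,0,0,-3,0,0,0],
    [20,0,0,0,0,0,0],
    [20,0,0,0,0,0,0],
  ],
)

```text
time_s: 12.28
tcp_pos: [0.5432, 0.0001, 0.0567]
ee_rot: [[-1.0, -0.001, 0.0], [-0.001, 1.0, 0.0], [-0.0, 0.0, -1.0]]
wrist_force: [-0.5, 0.4, 0.0]
gripper_width: 0.535
gripper_force: 30.0
```

drive_tool(
  rows=[
    [20,0,0,-1,0,0,0],
    [60,0,0,0,0,0,0],
    [90,0,0,0,0,0,0],
    [100,0,0,0,0,0,0],
    [100,0,0,0,0,0,0],
  ],
)

```text
time_s: 12.7
tcp_pos: [0.5434, 0.0002, 0.0558]
ee_rot: [[-1.0, -0.001, 0.001], [-0.001, 1.0, 0.0], [-0.001, 0.0, -1.0]]
wrist_force: [-0.2, 0.8, -0.3]
gripper_width: 0.743
gripper_force: 0.0
```

drive_tool(
  rows=[
    [100,0,0,15,0,0,0],
    [100,0,0,30,0,0,0],
    [100,0,0,35,0,0,0],
    [100,-4,3,15,0,0,0.06],
    [100,-8,6.5,0,0,0,0.12],
  ],
)

```text
time_s: 13.12
tcp_pos: [0.5344, 0.01, 0.1552]
ee_rot: [[-0.983, -0.184, 0.01], [-0.184, 0.983, 0.002], [-0.01, -0.0, -1.0]]
wrist_force: [0.1, 0.4, -0.5]
gripper_width: 0.993
gripper_force: 0.0
```

drive_tool(
  rows=[
    [100,-8,6.5,0,0,0,0.12],
    [100,-8,6.5,0,0,0,0.12],
    [100,-8,6.5,0,0,0,0.12],
    [100,-8,6.5,0,0,0,0.12],
    [100,-8,6.5,0,0,0,0.12],
  ],
)

```text
time_s: 13.53
tcp_pos: [0.4908, 0.0424, 0.1507]
ee_rot: [[-0.706, -0.708, 0.0], [-0.708, 0.706, 0.0], [-0.0, -0.0, -1.0]]
wrist_force: [-0.4, -0.3, 0.0]
gripper_width: 1.004
gripper_force: 0.0
```

drive_tool(
  rows=[
    [100,-8,6.5,0,0,0,0.12],
    [100,-8,6.5,0,0,0,0.12],
    [100,-8,6.5,0,0,0,0.12],
    [100,-8,6.5,0,0,0,0.12],
    [100,-8,6.5,0,0,0,0.12],
  ],
)

```text
time_s: 13.95
tcp_pos: [0.4508, 0.0749, 0.1507]
ee_rot: [[-0.183, -0.983, 0.0], [-0.983, 0.183, 0.0], [-0.0, -0.0, -1.0]]
wrist_force: [1.2, 0.0, -0.2]
gripper_width: 0.995
gripper_force: 0.0
```

drive_tool(
  rows=[
    [100,-8,6.5,0,0,0,0.12],
    [100,-8,6.5,0,0,0,0.12],
    [100,-8,6.5,0,0,0,0.12],
    [100,-3,5,0,0,0,0.12],
    [100,0,0,0,0,0,0],
  ],
)

```text
time_s: 14.37
tcp_pos: [0.4238, 0.0996, 0.1509]
ee_rot: [[0.289, -0.957, 0.001], [-0.957, -0.289, 0.0], [-0.0, -0.001, -1.0]]
wrist_force: [-0.4, 0.2, 0.3]
gripper_width: 1.002
gripper_force: 0.0
```

```bash
python3 -c "
from h import *
look(['marker_mid'])
c=capture('scene'); cv2.imwrite('pics/s3.png',cv2.resize(c['frame'][130:300,150:420,::-1],None,fx=2.9,fy=2.9))"
```

```text
tcp [0.4238 0.0996 0.1509]
marker_mid 0.61 [273. 192.] ztop 0.0172 rect [427.  97.] [ 16. 134.] 14.3 range [0.0452 0.13  ] 2254
```

View pics/s3.png

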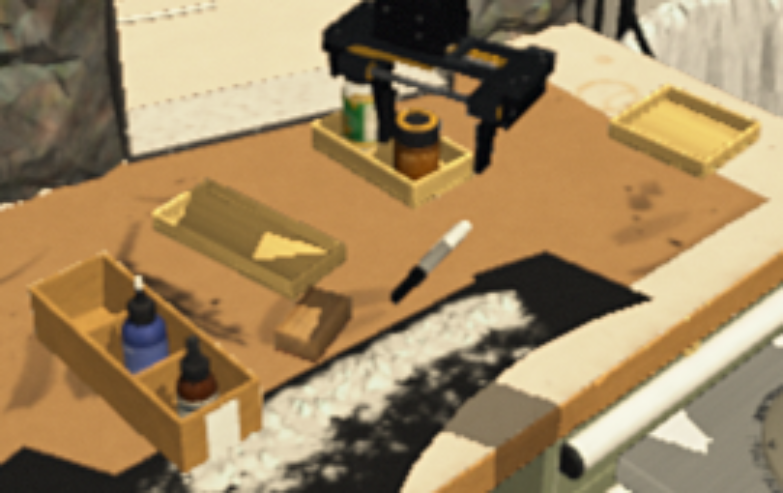

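Both jars stand in their compartments, at (360,110) and (417,145) in the crop. Next is the marker.

drive_tool(
  rows=[
    [60,2,-1.5,-20,0,0,-0.03],
    [60,1,-1,-35,0,0,0],
    [60,0,0,-35,0,0,0],
    [60,0,0,-20,0,0,0],
    [60,0,0,-6,0,0,0],
  ],
)

```text
time_s: 14.93
tcp_pos: [0.4254, 0.095, 0.0315]
ee_rot: [[0.254, -0.967, -0.006], [-0.967, -0.254, -0.004], [0.002, 0.007, -1.0]]
wrist_force: [-0.9, -0.5, -0.1]
gripper_width: 0.705
gripper_force: 0.0
```

drive_tool(
  rows=[
    [60,0,0,0,0,0,0],
    [60,0,0,0,0,0,0],
    [60,0,0,0,0,0,0],
  ],
)

```text
time_s: 15.18
tcp_pos: [0.4284, 0.0972, 0.0358]
ee_rot: [[0.257, -0.966, 0.003], [-0.966, -0.257, 0.002], [-0.001, -0.003, -1.0]]
wrist_force: [0.2, 0.0, 0.8]
gripper_width: 0.609
gripper_force: 0.0
```

drive_tool(
  rows=[
    [60,-1,0,-8,0,0,0],
    [60,0,0,-5,0,0,0],
    [60,0,0,-1,0,0,0],
    [60,0,0,0,0,0,0],
    [0,0,0,0,0,0,0],
  ],
)

```text
time_s: 15.6
tcp_pos: [0.4262, 0.0967, 0.0206]
ee_rot: [[0.257, -0.966, 0.0], [-0.966, -0.257, 0.0], [0.0, -0.0, -1.0]]
wrist_force: [0.9, 0.1, 0.7]
gripper_width: 0.574
gripper_force: 0.0
```

drive_tool(
  rows=[
    [0,0,0,0,0,0,0],
    [0,0,0,0,0,0,0],
    [0,0,0,0,0,0,0],
    [0,0,0,0,0,0,0],
    [0,0,0,0,0,0,0],
  ],
)

```text
time_s: 16.02
tcp_pos: [0.4262, 0.0966, 0.0206]
ee_rot: [[0.257, -0.966, 0.0], [-0.966, -0.257, 0.0], [-0.0, -0.0, -1.0]]
wrist_force: [0.6, -0.8, -0.7]
gripper_width: 0.234
gripper_force: 0.0
```

drive_tool(
  rows=[
    [0,0,0,0,0,0,0],
    [0,0,0,0,0,0,0],
    [0,0,0,0,0,0,0],
  ],
)

```text
time_s: 16.27
tcp_pos: [0.4262, 0.0966, 0.0206]
ee_rot: [[0.257, -0.966, 0.0], [-0.966, -0.257, 0.0], [0.0, -0.0, -1.0]]
wrist_force: [-0.2, 0.4, 1.5]
gripper_width: 0.17
gripper_force: 30.0
```

drive_tool(
  rows=[
    [0,0,0,10,0,0,0],
    [0,0,0,25,0,0,0],
    [0,0,0,30,0,0,0],
    [0,11.5,8,25,0,0,0.122],
    [0,12,8.6,10,0,0,0.122],
  ],
)

```text
time_s: 16.68
tcp_pos: [0.451, 0.1138, 0.1241]
ee_rot: [[0.488, -0.873, 0.005], [-0.873, -0.488, 0.003], [0.0, -0.006, -1.0]]
wrist_force: [0.1, 0.8, -1.3]
gripper_width: 0.168
gripper_force: 30.0
```

drive_tool(
  rows=[
    [0,12,8.6,0,0,0,0.122],
    [0,12,8.6,0,0,0,0.122],
    [0,12,8.6,0,0,0,0.122],
    [0,12,8.6,0,0,0,0.122],
    [0,12,8.6,0,0,0,0.122],
  ],
)

```text
time_s: 17.1
tcp_pos: [0.51, 0.1565, 0.1204]
ee_rot: [[0.9, -0.436, -0.0], [-0.436, -0.9, -0.0], [-0.0, 0.0, -1.0]]
wrist_force: [0.2, 0.2, -0.2]
gripper_width: 0.167
gripper_force: 30.0
```

drive_tool(
  rows=[
    [0,12,8.6,0,0,0,0.122],
    [0,12,8.6,0,0,0,0.122],
    [0,12,8.6,0,0,0,0.122],
    [0,12,8.6,0,0,0,0.122],
    [0,12,9,0,0,0,0.122],
  ],
)

```text
time_s: 17.52
tcp_pos: [0.5699, 0.1998, 0.1201]
ee_rot: [[0.987, 0.158, -0.001], [0.158, -0.987, -0.0], [-0.001, 0.0, -1.0]]
wrist_force: [-0.0, -0.3, -0.1]
gripper_width: 0.167
gripper_force: 30.0
```

drive_tool(
  rows=[
    [0,0,0,0,0,0,0],
    [0,0,0,0,0,0,0],
    [0,0,0,0,0,0,0],
  ],
)

```text
time_s: 17.77
tcp_pos: [0.5688, 0.199, 0.12]
ee_rot: [[0.989, 0.15, -0.002], [0.15, -0.989, -0.001], [-0.002, 0.0, -1.0]]
wrist_force: [-0.6, -0.4, 0.3]
gripper_width: 0.169
gripper_force: 30.0
```

```bash
python3 -c "
from h import *
look(['marker_mid','pen_tray'],'w3')"
```

```text
tcp [0.5688 0.199  0.12  ]
marker_mid 0.65 [272. 223.] ztop 0.1164 rect [575. 202.] [123.  15.] 9.3 range [0.1234 0.0306] 5085
pen_tray 0.69 [282. 159.] ztop 0.0213 rect [591. 203.] [138.  81.] 8.8 range [0.1473 0.0992] 13051
```

View pics/w3.png

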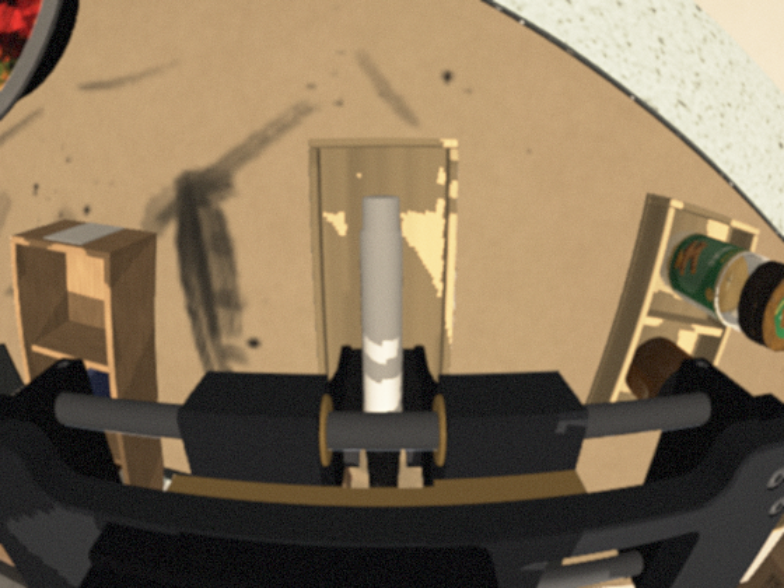

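The marker is level and lined up over the pen tray, at (272,215). Now I lower it.

drive_tool(
  rows=[
    [0,0,0,-15,0,0,0],
    [0,0,0,-28,0,0,0],
    [0,0,0,-25,0,0,0],
    [0,0,0,-10,0,0,0],
    [0,0,0,-4,0,0,0],
  ],
)

```text
time_s: 18.33
tcp_pos: [0.5683, 0.1986, 0.0367]
ee_rot: [[0.988, 0.152, -0.004], [0.152, -0.988, -0.002], [-0.004, 0.002, -1.0]]
wrist_force: [-0.7, -0.5, -0.3]
gripper_width: 0.17
gripper_force: 30.0
```

drive_tool(
  rows=[
    [0,0,0,0,0,0,0],
    [0,0,0,0,0,0,0],
    [0,0,0,0,0,0,0],
  ],
)

```text
time_s: 18.58
tcp_pos: [0.5707, 0.2002, 0.0402]
ee_rot: [[0.988, 0.153, 0.003], [0.153, -0.988, 0.001], [0.003, -0.001, -1.0]]
wrist_force: [0.1, 0.2, 0.3]
gripper_width: 0.171
gripper_force: 30.0
```

drive_tool(
  rows=[
    [0,0,0,-7,0,0,0],
    [0,0,0,-5,0,0,0],
    [0,0,0,-2,0,0,0],
    [0,0,0,0,0,0,0],
    [0,0,0,0,0,0,0],
  ],
)

```text
time_s: 19.0
tcp_pos: [0.5697, 0.1998, 0.0256]
ee_rot: [[0.988, 0.153, 0.0], [0.153, -0.988, -0.0], [0.0, 0.0, -1.0]]
wrist_force: [-2.4, 1.1, 6.8]
gripper_width: 0.167
gripper_force: 29.9
```

drive_tool(
  rows=[
    [28,0,0,0,0,0,0],
    [28,0,0,0,0,0,0],
    [28,0,0,0,0,0,0],
    [28,0,0,0,0,0,0],
  ],
)

```text
time_s: 19.33
tcp_pos: [0.5698, 0.1996, 0.0245]
ee_rot: [[0.988, 0.153, 0.0], [0.153, -0.988, -0.0], [0.0, 0.0, -1.0]]
wrist_force: [-0.1, 0.0, 0.9]
gripper_width: 0.272
gripper_force: 0.7
```

drive_tool(
  rows=[
    [28,0,0,10,0,0,0],
    [28,0,0,20,0,0,0],
    [28,0,0,30,0,0,0],
    [60,0,0,35,0,0,0],
    [100,-12.9,3.7,0,0,0,-0.121],
  ],
)

```text
time_s: 19.75
tcp_pos: [0.5624, 0.2052, 0.1274]
ee_rot: [[0.999, 0.031, 0.014], [0.031, -0.999, 0.006], [0.014, -0.006, -1.0]]
wrist_force: [1.2, 1.1, 0.9]
gripper_width: 0.364
gripper_force: 0.0
```

drive_tool(
  rows=[
    [100,-12.9,3.7,0,0,0,-0.121],
    [100,-12.9,3.7,0,0,0,-0.121],
    [100,-12.9,3.7,0,0,0,-0.121],
    [100,-12.9,3.7,0,0,0,-0.121],
    [100,-12.9,3.7,0,0,0,-0.121],
  ],
)

```text
time_s: 20.17
tcp_pos: [0.4917, 0.2219, 0.1201]
ee_rot: [[0.837, -0.547, 0.0], [-0.547, -0.837, 0.0], [0.0, -0.0, -1.0]]
wrist_force: [0.2, -0.1, 0.2]
gripper_width: 0.727
gripper_force: 0.0
```

drive_tool(
  rows=[
    [100,-12.9,3.7,0,0,0,-0.121],
    [100,-12.9,3.7,0,0,0,-0.121],
    [100,-12.9,3.7,0,0,0,-0.121],
    [100,-12.9,3.7,0,0,0,-0.121],
    [100,-12.9,3.7,0,0,0,-0.121],
  ],
)

```text
time_s: 20.58
tcp_pos: [0.4272, 0.2404, 0.1201]
ee_rot: [[0.377, -0.926, 0.0], [-0.926, -0.377, 0.0], [-0.0, -0.0, -1.0]]
wrist_force: [0.0, 0.4, -0.0]
gripper_width: 0.987
gripper_force: 0.0
```

drive_tool(
  rows=[
    [100,0,0,0,0,0,0],
    [100,0,0,0,0,0,0],
  ],
)

```text
time_s: 20.75
tcp_pos: [0.4277, 0.2406, 0.1202]
ee_rot: [[0.386, -0.922, 0.001], [-0.922, -0.386, 0.001], [-0.0, -0.001, -1.0]]
wrist_force: [0.4, 0.8, 0.2]
gripper_width: 0.995
gripper_force: 0.0
```

```bash
python3 -c "
from h import *
look(['sanding_block_mid'])
c=capture('scene'); cv2.imwrite('pics/s4.png',cv2.resize(c['frame'][130:300,150:420,::-1],None,fx=2.9,fy=2.9))"
```

```text
tcp [0.4277 0.2406 0.1202]
```

View pics/s4.png

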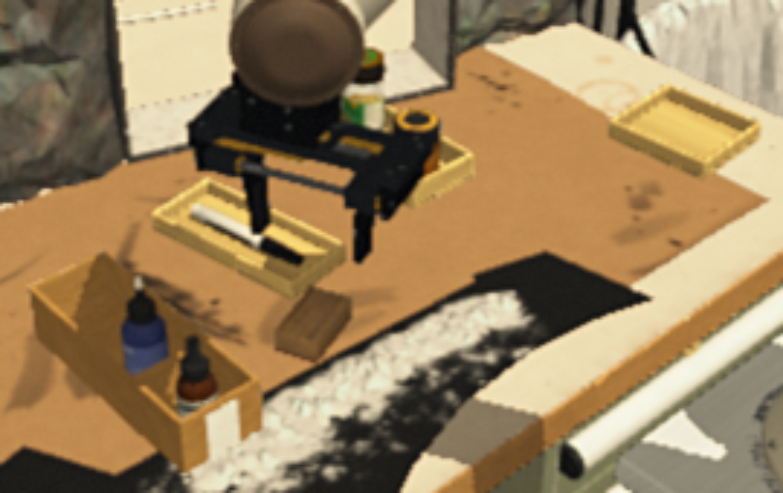

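The marker lies lengthwise in the pen tray, from (195,210) to (300,260) in the crop. Next is the block, for which I use the pose measured before.

drive_tool(
  rows=[
    [80,0,0,-15,0,0,0],
    [80,0,0,-28,0,0,0],
    [80,0,0,-25,0,0,0],
    [80,0,0,-12,0,0,0],
    [80,0,0,-3,0,0,0],
  ],
)

```text
time_s: 21.32
tcp_pos: [0.4272, 0.2389, 0.0341]
ee_rot: [[0.383, -0.924, -0.004], [-0.924, -0.383, -0.004], [0.002, 0.005, -1.0]]
wrist_force: [0.1, -0.8, -0.0]
gripper_width: 0.814
gripper_force: 0.0
```

drive_tool(
  rows=[
    [80,0,0,0,0,0,0],
    [80,0,0,0,0,0,0],
  ],
)

```text
time_s: 21.48
tcp_pos: [0.4286, 0.2407, 0.037]
ee_rot: [[0.383, -0.924, 0.001], [-0.924, -0.383, 0.001], [-0.0, -0.001, -1.0]]
wrist_force: [0.4, -0.5, 0.7]
gripper_width: 0.804
gripper_force: 0.0
```

drive_tool(
  rows=[
    [80,0,0,-8,0,0,0],
    [80,0,0,-5,0,0,0],
    [80,0,0,-1,0,0,0],
    [80,0,0,0,0,0,0],
    [20,0,0,0,0,0,0],
  ],
)

```text
time_s: 21.9
tcp_pos: [0.4279, 0.2404, 0.0227]
ee_rot: [[0.383, -0.924, 0.0], [-0.924, -0.383, 0.0], [-0.0, -0.0, -1.0]]
wrist_force: [-0.6, -1.2, 0.5]
gripper_width: 0.778
gripper_force: 0.0
```

drive_tool(
  rows=[
    [20,0,0,0,0,0,0],
    [20,0,0,0,0,0,0],
    [20,0,0,0,0,0,0],
    [20,0,0,0,0,0,0],
    [20,0,0,0,0,0,0],
  ],
)

```text
time_s: 22.32
tcp_pos: [0.4278, 0.2404, 0.0227]
ee_rot: [[0.383, -0.924, 0.0], [-0.924, -0.383, 0.0], [-0.0, -0.0, -1.0]]
wrist_force: [-0.3, -0.5, 0.8]
gripper_width: 0.491
gripper_force: 30.0
```

drive_tool(
  rows=[
    [20,0,0,0,0,0,0],
    [20,0,0,0,0,0,0],
  ],
)

```text
time_s: 22.48
tcp_pos: [0.4278, 0.2404, 0.0227]
ee_rot: [[0.383, -0.924, 0.0], [-0.924, -0.383, 0.0], [-0.0, -0.0, -1.0]]
wrist_force: [-0.4, -0.5, 2.0]
gripper_width: 0.489
gripper_force: 30.0
```

drive_tool(
  rows=[
    [20,0,0,15,0,0,0],
    [20,0,0,30,0,0,0],
    [20,0,0,35,0,0,0],
    [20,0,-15,17,0,0,0],
    [20,-1.7,-30,0,0,0,-0.026],
  ],
)

```text
time_s: 22.9
tcp_pos: [0.4294, 0.199, 0.1239]
ee_rot: [[0.363, -0.932, 0.009], [-0.932, -0.363, 0.007], [-0.003, -0.011, -1.0]]
wrist_force: [1.1, -0.4, -0.5]
gripper_width: 0.489
gripper_force: 30.0
```

drive_tool(
  rows=[
    [20,-1.7,-38,0,0,0,-0.026],
    [20,-1.7,-38,0,0,0,-0.026],
    [20,-1.7,-38,0,0,0,-0.026],
    [20,-1.7,-38,0,0,0,-0.026],
    [20,-1.7,-38,0,0,0,-0.026],
  ],
)

```text
time_s: 23.32
tcp_pos: [0.4168, 0.0037, 0.1196]
ee_rot: [[0.234, -0.972, -0.0], [-0.972, -0.234, 0.0], [-0.0, 0.0, -1.0]]
wrist_force: [1.3, -0.4, -0.3]
gripper_width: 0.488
gripper_force: 30.0
```

drive_tool(
  rows=[
    [20,-1.7,-38,0,0,0,-0.026],
    [20,-1.7,-38,0,0,0,-0.026],
    [20,-1.7,-38,0,0,0,-0.026],
    [20,-1.7,-38,0,0,0,-0.026],
    [20,-1.7,-38,0,0,0,-0.026],
  ],
)

```text
time_s: 23.73
tcp_pos: [0.4084, -0.1865, 0.1195]
ee_rot: [[0.106, -0.994, -0.0], [-0.994, -0.106, 0.0], [-0.0, -0.0, -1.0]]
wrist_force: [0.7, 0.3, -2.4]
gripper_width: 0.491
gripper_force: 30.0
```

drive_tool(
  rows=[
    [20,-1.7,-38,0,0,0,-0.026],
    [20,-1.7,-25,0,0,0,-0.026],
    [20,0,-12,0,0,0,0],
    [20,0,0,0,0,0,0],
    [20,0,0,0,0,0,0],
  ],
)

```text
time_s: 24.15
tcp_pos: [0.4051, -0.26, 0.1191]
ee_rot: [[0.053, -0.999, -0.001], [-0.999, -0.053, 0.001], [-0.001, 0.001, -1.0]]
wrist_force: [-0.4, 0.2, -1.2]
gripper_width: 0.489
gripper_force: 30.0
```

```bash
python3 -c "
from h import *
look(['sanding_block_mid','block_tray'],'w5')"
```

```text
tcp [ 0.4051 -0.26    0.1191]
sanding_block_mid 0.91 [272. 252.] ztop 0.1225 rect [ 404. -260.] [43. 70.] 2.6 range [0.0449 0.0715] 8945
block_tray 0.84 [264. 178.] ztop 0.0233 rect [ 407. -265.] [120. 105.] 4.1 range [0.1254 0.1119] 12420
```

View pics/w5.png

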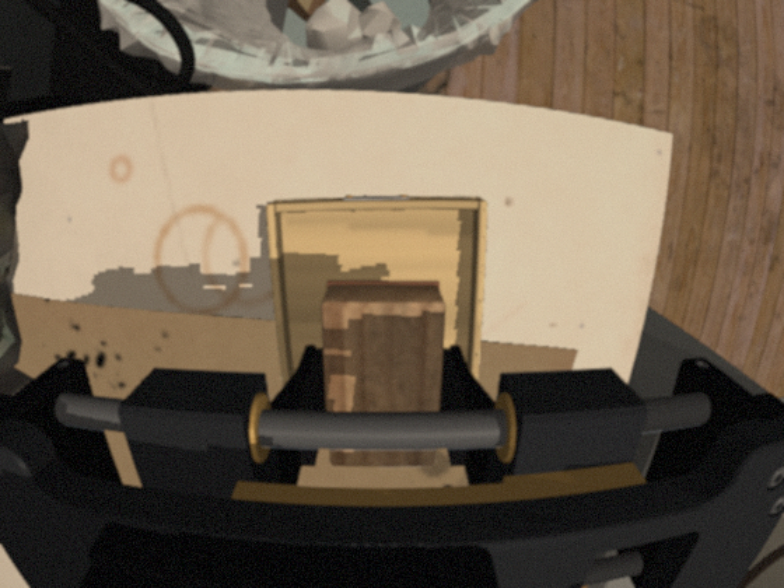

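The block is centred and lined up over the block tray, at (272,252). Now I lower it.

drive_tool(
  rows=[
    [20,1,-1,-15,0,0,0],
    [20,0,0,-28,0,0,0],
    [20,0,0,-23,0,0,0],
    [20,0,0,-10,0,0,0],
    [20,0,0,-2,0,0,0],
  ],
)

```text
time_s: 24.72
tcp_pos: [0.4053, -0.2592, 0.0396]
ee_rot: [[0.057, -0.998, -0.005], [-0.998, -0.057, 0.001], [-0.002, 0.005, -1.0]]
wrist_force: [-0.4, 0.5, -0.8]
gripper_width: 0.489
gripper_force: 30.0
```

drive_tool(
  rows=[
    [20,0,0,0,0,0,0],
    [20,0,0,0,0,0,0],
  ],
)

```text
time_s: 24.88
tcp_pos: [0.4076, -0.2604, 0.0423]
ee_rot: [[0.056, -0.998, 0.001], [-0.998, -0.056, -0.001], [0.001, -0.001, -1.0]]
wrist_force: [0.2, -0.1, 0.1]
gripper_width: 0.491
gripper_force: 30.0
```

drive_tool(
  rows=[
    [20,0,0,-7,0,0,0],
    [20,0,0,-5,0,0,0],
    [20,0,0,-2,0,0,0],
    [20,0,0,0,0,0,0],
    [20,0,0,0,0,0,0],
  ],
)

```text
time_s: 25.3
tcp_pos: [0.4068, -0.2607, 0.0276]
ee_rot: [[0.055, -0.998, 0.0], [-0.998, -0.055, -0.0], [0.0, -0.0, -1.0]]
wrist_force: [0.3, -0.1, -0.9]
gripper_width: 0.488
gripper_force: 30.0
```

drive_tool(
  rows=[
    [65,0,0,0,0,0,0],
    [65,0,0,0,0,0,0],
    [65,0,0,0,0,0,0],
    [65,0,0,0,0,0,0],
  ],
)

```text
time_s: 25.63
tcp_pos: [0.4067, -0.2607, 0.0276]
ee_rot: [[0.055, -0.998, 0.0], [-0.998, -0.055, -0.0], [0.0, -0.0, -1.0]]
wrist_force: [0.7, -0.3, 0.6]
gripper_width: 0.634
gripper_force: 0.0
```

drive_tool(
  rows=[
    [65,0,0,10,0,0,0],
    [65,0,0,20,0,0,0],
    [65,0,0,30,0,0,0],
    [65,0,0,35,0,0,0],
    [65,0,0,35,0,0,0],
  ],
)

```text
time_s: 26.05
tcp_pos: [0.406, -0.2605, 0.1586]
ee_rot: [[0.055, -0.998, -0.002], [-0.998, -0.055, 0.0], [-0.0, 0.002, -1.0]]
wrist_force: [0.5, -0.5, -0.4]
gripper_width: 0.646
gripper_force: 0.0
```

drive_tool(
  rows=[
    [65,-10,-20,0,0,0,0],
    [65,-10,-30,0,0,0,0],
    [65,-10,-30,0,0,0,0],
    [65,-5,-20,0,0,0,0],
    [65,0,0,0,0,0,0],
  ],
)

```text
time_s: 26.47
tcp_pos: [0.3708, -0.3633, 0.1575]
ee_rot: [[0.051, -0.999, 0.0], [-0.999, -0.051, -0.001], [0.001, -0.0, -1.0]]
wrist_force: [0.9, -0.7, -0.4]
gripper_width: 0.651
gripper_force: 0.0
```

```bash
python3 -c "
from h import *
c=capture('scene'); cv2.imwrite('pics/s6.png',cv2.resize(c['frame'][130:300,150:420,::-1],None,fx=2.9,fy=2.9))
c=capture('top')
for l in ['sanding_block_mid','marker_mid']:
  for r in masks_of(l,c)[:3]:
    P,_,_=pts(c,r['region']); print(l,r['p'],np.median(P,0))"
```

```text
sanding_block_mid 0.58 [ 0.41006914 -0.228044    0.02875613]
marker_mid 0.62 [0.56932751 0.20416475 0.01871105]
marker_mid 0.46 [0.3287838  0.56697812 0.01644435]
```

View pics/s6.png

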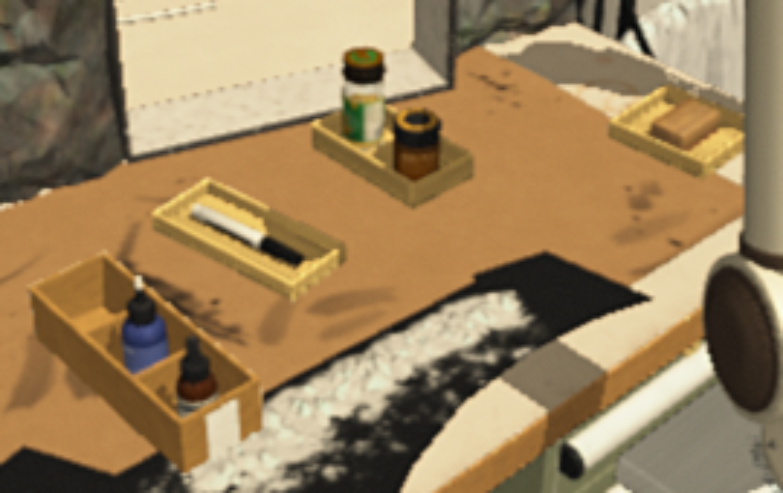

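The picture shows everything in place:
- **Jars:** upright in separate compartments, at (363,110) and (417,145).
- **Marker:** lengthwise in the pen tray, at (245,232).
- **Block:** flat in the block tray, at (685,122).
- **Bottles:** both still standing in the carton.

```bash
python3 -c "
from station import *
print(finish_job())"
```

```text
the job is handed in; nothing more can be done
None
```

The job is handed in: the two jars, the marker and the sanding block are in their trays, both bottles still stand in the carton, and the gripper is empty and clear; it took about 27 s, but no verdict came back.

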